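Close the window-opener junction box over its locating pin and hold the cover shut

ROBOT

A 6-joint arm with a two-finger parallel gripper is mounted at the origin on the work surface. World frame = base frame: x ahead of the robot, y to its left, z up, the work surface at z = 0. Lengths are in m, angles in rad, forces in N, time in s.
With the tool pointing down it reaches from about 0.35 to 0.85 m from the base axis. Payload 8.1 kg.
Tool frame: the origin (TCP) lies on the centre line of the jaws, within the pads' length; the fingertips stand 17 mm ahead of it and the grasp point (between the pads) lies 2 mm behind it; z points along the fingers, y is the line along which they close (so a half turn about z gives the same grasp; the last joint's range is limited). The gripper opens to 93 mm and grips with 3 to 60 N. Pads are 15 mm wide; open, the fingers measure 128 mm over their backs; the gripper's body (75 mm by 188 mm) begins 65 mm behind the grasp point.
Start: joints at [1.199, 0.13, 1.488, -0, 1.523, -0.085], TCP at [0.17, 0.576, 0.209] pointing down, gripper open.
Joint ranges: [-2.96, 2.96], [-0.89, 2.26], [0.02, 2.5], [-1.34, 4.48], [0, 2.73], [-2.66, 2.66]. Speed limits (rad/s): [2.39, 2.39, 2.79, 3.14, 3.14, 3.14].

INTERFACE

Orientations are given as a rotation vector (axis times angle).
In Python, from plant import status, eyes, robot gives the robot as it stands. The module is installed in compiled form; this text tells all that it offers.
- The arm moves only by the tool servo_tool, never from a script. Its argument "plan" is text: rows parted by semicolons, each of 4 numbers parted by spaces: the shift along the tool's x, y, z in m, then the turn about the tool's z in degrees. A call has 1 to 12 rows; each row is the pose to reach, as a shift and turn from the pose commanded when the call began, along the tool's axes at that moment; what a row does not reach only later rows make up. A row lasts 1/12 s, in which the tool goes at most 41.7 mm and 7.16 degrees, less where a joint would pass 70% of its speed; a pose out of reach is approached as far as the arm can. A call with a gripper value outside its range is refused whole. "grip" is the closure, from -1 (fully open) to 1 (shut), set as the call begins (left out, the last holds). The fingers move at their own pace and stop on an object; "grip_force" is the grip in N (left out, the last holds). Time passes only in rows, so rows that repeat a pose let the fingers close. It gives the time, the measured TCP pose, the force, the opening and the grip force at its end, in the units of the state.
- status.read_state(): the state, without advancing time (a new reading comes with each control period).
- eyes.read_camera(name): name is "scene" or "side" or "wrist"; returns a dict with "image" (480x640x3 uint8, blue, green, red), "fovy" (degrees; the focal length in pixels is half the picture's height over the tangent of half this angle, whatever the lens; pixels are square), "cx", "cy" (the principal point, pixels), "k1" (the pictures are not rectified: a ray, as slopes to the right and down, at radius r is drawn at 1 + k1 r^2 times it, then the intrinsics apply), "world_from_camera" (4x4, takes a point from camera to world coordinates); the wrist camera has in their place "hand_eye" (4x4, takes a point from camera to tool coordinates, whose origin is the TCP and whose axes are the flange's). Camera axes: x right, y down, z forward; pixel columns grow to the right and rows downward; lengths in m; the calibration is good to about 2 mm. A picture is of the moment at which its call begins: read the wrist's pose just before it. There is no depth.
- robot.close_job(): hands the job in; it is judged then, once.
The state is a dict: "t": time; "q": joint angles; "dq": joint speeds; "joint_torque": joint torques, N m; "tool_pos": TCP position; "orientation": TCP orientation; "force": force on the tool from outside, world axes, zero at the start; "wrist_torque": the same for the moment, N m; "opening": finger opening in m; "gripper_force": force on a finger pad.
Only numpy, scipy, OpenCV 4.12 (cv2) and the standard library are available. Lean on these libraries where they do the work, as an engineer would, in place of code of your own. Each camera call takes 0.05 s, during which the arm holds its last target. There are 200 camera calls.

TASK

Reset the window-opener drive: push its test button fully in and let it come back out. Then pick up the loose junction-box cover by its rib, work it over the box's locating pin, which the cover hides, until it drops on, square with the box, and press it down fully flush against its springy seal. Finish while still holding the cover pressed down flush (do not let go, the screws come next), and leave the other things on the shelf where they are.

Things in the scene. Friction and masses are not known exactly. Their poses are not given: they have to be found in the camera images.
- test_top (a point): centre of the top face of the drive's test button: a black round push cap 28 mm across in a low grey housing fixed to the shelf. The cap goes straight down 6 mm against a spring (5 N when fully in) and comes back by itself.
- test (a joint): travel of the test button in m: 0 out, 0.006 fully in.
- box: base of the junction box, fixed: grey plastic block 120 (x) x 80 (y) x 28 mm high with an 8 mm high foot 150 x 50 mm. Origin: centre of its underside; x along its length, z up. On its flat top stand one steel locating pin (12 mm diameter, 16 mm high, the last 2.5 mm tapered to 7 mm diameter) and two sprung black rubber seal strips.
- seat (a point): centre of the box's flat top, 28 mm above the shelf, axes as the box. The pin stands on the long centreline (y = 0) but is adjustable: anywhere from x = -8 to +8 mm of this point, different each time, firmly fixed. It is not reported: see it, or feel for it by moving the cover along x while touching the pin's end, until the cover goes down.
- seal (a joint): travel of the two seal strips (56 x 8 mm, along x, 19 mm either side of the long centreline), in m: 0 up, 6 mm proud of the box's top; 0.006 level with it. They move together on a spring, 3.5 N at first, 7.7 N when level, so the cover's weight alone does not push them down.
- cover: loose grey plastic cover, about 0.2 kg: block 80 (x) x 60 (y) x 24 mm, on top a centred grip rib 50 (x) x 16 (y) x 30 mm high. Origin: centre of its underside; z up. Starts upright on the shelf. Mid-underside: blind round socket, 15 mm diameter, 20 mm deep, for the pin; fits either way round. Underside above seat: 16 mm on the pin's end, 6 mm on raised strips, 0 flush.
- cork: bystander, leave alone: cork block 60 x 40 x 30 mm.
- brush: bystander, leave alone: round brush lying bristles down, 52 across, height 50 mm.
- jar: bystander, leave alone: glass jar with twist cap, 66 across, height 85 mm.
- scraper: bystander, leave alone: yellow scraper lying flat, about 120 x 60 x 18 mm.
- driver: bystander, leave alone: screwdriver lying flat.
Mind the look-alikes: they are no part of the job. Of the things like the part that bears test_top, leave any that is purple; of the rest the smaller one is meant.

How it is judged:
On the way, in this order (a step that is already met when the one before it is completed fails the run):
1. test button pushed fully in (value of joint test above 0.0048 m), for 0.05 s.
2. test button let out again (value of joint test below 0.0012 m), for 0.1 s.
3. cover has dropped over the pin (z of cover in the frame of seat below 0.009 m and x of cover in the frame of seat between -0.0125 and 0.0125 m and y of cover in the frame of seat between -0.005 and 0.005 m), for 0.1 s.
At the end, for the whole second after the job is handed in: The cover is down over the pin, flush on the box (gap under 2 mm, seal strips pushed down more than 4 mm), level within 3 degrees, square with the box within 8 degrees (either way round), still, and held down by the fingers with more than 2 N; the test button is out (z of cover in the frame of seat between -0.003 and 0.002 m and x of cover in the frame of seat between -0.0125 and 0.0125 m and y of cover in the frame of seat between -0.005 and 0.005 m and angle between cover's own z axis and vertical below 0.06 rad and angle between the x axis of cover and the x axis of box, either way round below 0.15 rad and value of joint seal above 0.004 m and contact force between the fingers and cover above 2 N and linear speed of cover below 0.02 m/s and value of joint test below 0.0012 m); the arm keeps its last pose, push and grip.
It fails at once if the cork was displaced by more than 30 mm (distance of cork from where it was at the start of the episode above 0.03 m).
It fails at once if the brush was displaced by more than 30 mm (distance of brush from where it was at the start of the episode above 0.03 m).
It fails at once if the jar was displaced by more than 30 mm (distance of jar from where it was at the start of the episode above 0.03 m).
It fails at once if the scraper was displaced by more than 30 mm (distance of scraper from where it was at the start of the episode above 0.03 m).
It fails at once if the driver was displaced by more than 30 mm (distance of driver from where it was at the start of the episode above 0.03 m).
It also fails if it takes over 58 s, if anything falls off the work surface, if the arm or the gripper's body presses on something with over 40 N, if the wrist force passes 120 N, or if a joint passes its speed limit or range.

## Working session

There is one attempt and no reset: what is moved stays moved. The work goes in short steps, Python scripts to look and compute and a tool call to move; the robot and the scene stay as the last step left them, time stands still between calls to the robot, and variables do not carry over. Pictures are saved under pics/ and viewed, at most 10 in all, crops included, and the job is handed in when it is done.

Besides the shell and the picture viewer there is one more tool, called after "Emit:" by a JSON object that holds its "api" and its "payload". servo_tool: Moves the arm, as the interface text tells. Its arguments: {"type":"object","properties":{"plan":{"type":"string"},"grip":{"type":"number"},"grip_force":{"type":"number"}},"required":["plan"]}

```bash
mkdir -p pics; cat > h.py <<'E'
import numpy as np, cv2, pickle
from scipy.spatial.transform import Rotation as R
def T_tool(s):
    T=np.eye(4);T[:3,:3]=R.from_rotvec(s['orientation']).as_matrix();T[:3,3]=s['tool_pos'];return T
def grab(name):
    from plant import status,eyes
    s=status.read_state();c=eyes.read_camera(name)
    c['T']=T_tool(s)@np.array(c['hand_eye']) if name=='wrist' else np.array(c['world_from_camera'])
    return c
def ray(c,u,v):
    h=c['image'].shape[0];f=h/2/np.tan(np.radians(c['fovy'])/2)
    K=np.array([[f,0,c['cx']],[0,f,c['cy']],[0,0,1.]])
    p=cv2.undistortPoints(np.array([[[u,v]]],float),K,np.array([c['k1'],0,0,0.]))[0,0]
    d=c['T'][:3,:3]@np.array([p[0],p[1],1]);return c['T'][:3,3],d
def plane(c,u,v,z):
    o,d=ray(c,u,v);return o+d*(z-o[2])/d[2]
def tri(obs):
    A=np.zeros((3,3));b=np.zeros(3);L=[]
    for c,u,v in obs:
        o,d=ray(c,u,v);d=d/np.linalg.norm(d);P=np.eye(3)-np.outer(d,d);A+=P;b+=P@o;L.append((P,o))
    x=np.linalg.solve(A,b);return x,[np.linalg.norm(P@(x-o)) for P,o in L]
E
python3 - <<'E'
from h import *
from plant import status
s=status.read_state();print({k:np.round(v,3) for k,v in s.items()})
for n in ['scene','side','wrist']:
    c=grab(n);pickle.dump(c,open(f'pics/{n}0.pkl','wb'));cv2.imwrite(f'pics/{n}0.png',c['image'])
    print(n,c['fovy'],c['cx'],c['cy'],c['k1'],np.round(c['T'],3).tolist())
E
```

```text
{'t': np.float64(0.0), 'q': array([ 1.199,  0.131,  1.489,  0.   ,  1.523, -0.085]), 'dq': array([ 0.   , -0.001, -0.   ,  0.001, -0.001, -0.001]), 'joint_torque': array([-2.0000e-03, -5.5986e+01, -4.9175e+01,  7.7000e-02,  3.6000e-02,
       -0.0000e+00]), 'tool_pos': array([0.169, 0.575, 0.208]), 'orientation': array([-4.490e-01, -3.109e+00,  3.000e-03]), 'force': array([-0.275,  0.61 ,  1.137]), 'wrist_torque': array([-0.014,  0.009, -0.001]), 'gripper_force': np.float64(0.0), 'opening': np.float64(0.093)}
scene 55.28669768446829 316.98156336221456 239.51363894124927 -0.11313171152471027 [[-0.281, 0.708, -0.648, 1.155], [0.96, 0.2, -0.197, 0.116], [-0.01, -0.677, -0.735, 0.697], [0.0, 0.0, 0.0, 1.0]]
side 44.560699039828265 315.14981692855497 239.7855024741717 0.060875214088489844 [[0.971, -0.181, 0.154, 0.392], [-0.238, -0.727, 0.644, -0.871], [-0.005, -0.662, -0.749, 0.963], [0.0, 0.0, 0.0, 1.0]]
wrist 61.97474470807352 322.09097694513986 232.4368380075413 -0.06525134012512537 [[0.282, 0.931, 0.231, 0.106], [0.959, -0.273, -0.07, 0.595], [-0.002, 0.241, -0.971, 0.384], [0.0, 0.0, 0.0, 1.0]]
```

View pics/scene0.png

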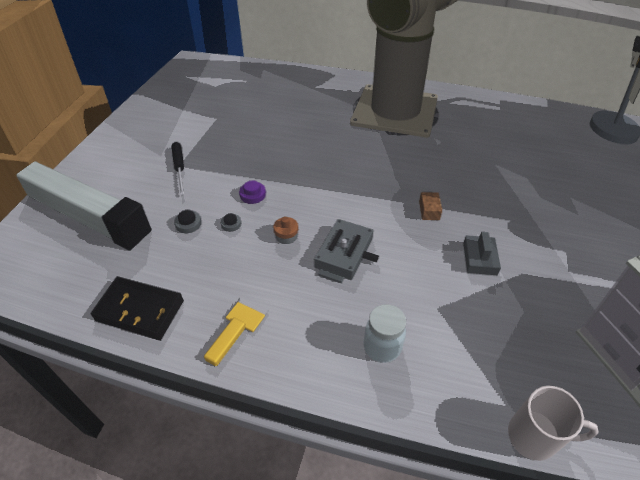

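View pics/side0.png

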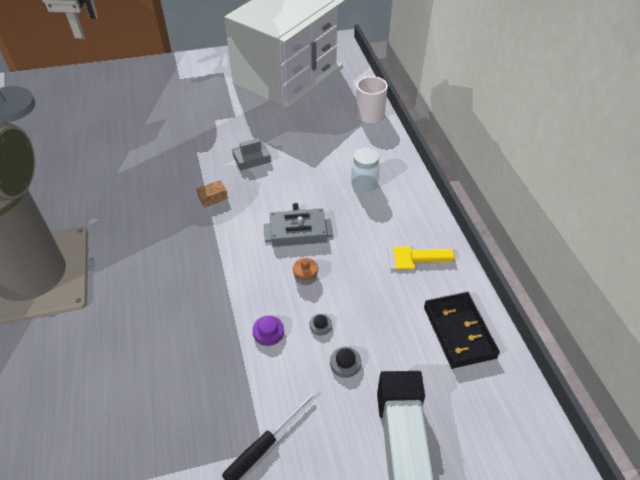

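The scene view shows the small button at (231,222), box at (345,250) and cover at (482,253). In the side view they are at (320,323), (298,226) and (251,153). Next I'll view enlarged crops.

```bash
python3 - <<'E'
from h import *
S=pickle.load(open('pics/scene0.pkl','rb'));D=pickle.load(open('pics/side0.pkl','rb'))
def crop(c,u,v,w,h):
    return cv2.resize(c['image'][v:v+h,u:u+w],(400,300),interpolation=cv2.INTER_CUBIC)
a=crop(S,305,208,80,60)+0;b=crop(D,258,195,80,60);c=crop(S,445,220,80,60);d=crop(D,212,125,80,60)
m=np.vstack([np.hstack([a,b]),np.hstack([c,d])]);m=cv2.convertScaleAbs(m,alpha=1.6,beta=10)
cv2.imwrite('pics/crops.png',m)
for n,c,p,q in [('btn',S,(231,219),(320,321)),('big',S,(187,217),(345,356)),('box',S,(345,243),(298,219)),('rib',S,(485,239),(250,147))]:
    print(n,tri([(S,*p),(D,*q)]))
E
```

```text
btn (array([ 0.54604461, -0.25992973,  0.01346208]), [np.float64(0.00041057839392983996), np.float64(0.000410578393929904)])
big (array([ 0.57137126, -0.34953408,  0.02058026]), [np.float64(0.0005374128994834952), np.float64(0.0005374128994834505)])
box (array([ 0.56188158, -0.00557111,  0.03259451]), [np.float64(0.0016865452896141222), np.float64(0.0016865452896140192)])
rib (array([0.49616025, 0.25381646, 0.04551688]), [np.float64(0.005017674248489966), np.float64(0.005017674248489965)])
```

View pics/crops.png

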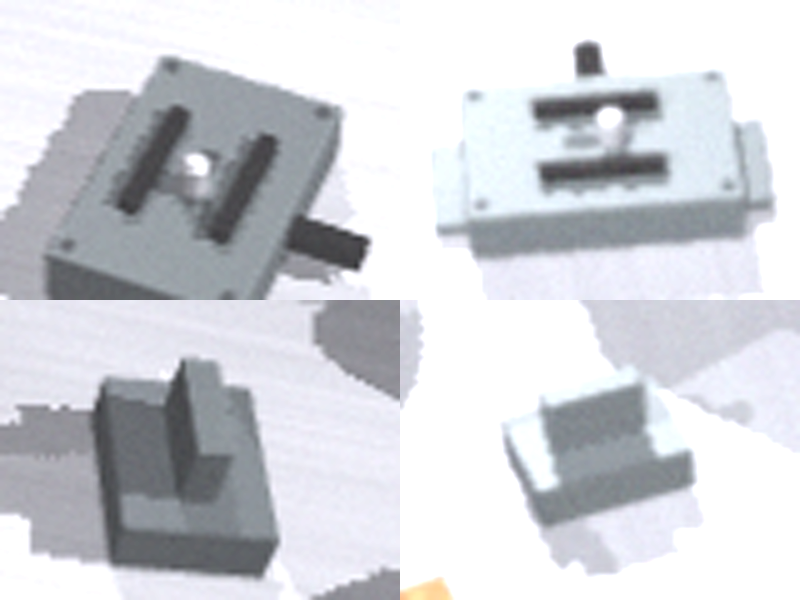

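```bash
python3 - <<'E'
from h import *
from plant import status
S=pickle.load(open('pics/scene0.pkl','rb'));D=pickle.load(open('pics/side0.pkl','rb'))
def blob(c,u,v,r=14,th=45):
    g=c['image'][v-r:v+r,u-r:u+r].max(2);m=(g<th).astype('uint8');n,l,st,ce=cv2.connectedComponentsWithStats(m)
    i=1+np.argmax(st[1:,4]);print(st[i],ce[i]);return ce[i]+[u-r,v-r]
a=blob(S,231,219);b=blob(D,320,321);print('btn',tri([(S,*a),(D,*b)]))
sc=[(350.2,267),(369.4,230.4),(339.4,221.2),(318.6,256.8)];sd=[(320.4,210.2),(273,214.4),(274,235.8),(323.6,232.2)]
P=[]
for p,q in zip(sc,sd): x,e=tri([(S,*p),(D,*q)]);P.append(x);print(x.round(4),np.round(e,4))
P=np.array(P);print('box c',P.mean(0)); ax=(P[0]+P[3]-P[1]-P[2]);print('yaw',np.degrees(np.arctan2(ax[1],ax[0])))
print('pin',tri([(S,344.6,240),(D,300,218.6)]))
# rib top corners
s1=[(482,232),(488,232.4),(491,251),(485,251)];d1=[(241,144.6),(260,138.4),(263,141.4),(242,147)]
for n,c,L in (('S',S,s1),('D',D,d1)):
    for p in L: print(n,plane(c,*p,0.054).round(4))
print(tri([(S,486.4,241.6),(D,251.6,142.8)]))
st=status.read_state();T=T_tool(st)
def rel(p): return (np.linalg.inv(T)@np.append(p,1))[:3].round(4)
x=tri([(S,*a),(D,*b)])[0];print('rel to 80mm over btn',rel([x[0],x[1],.1]),'cover',rel([.496,.254,.3]),T.round(3).tolist())
E
```

```text
[  7  10  12  10 103] [12.53398058 14.45631068]
[ 9 14 12  7 44] [15.         17.54545455]
btn (array([ 0.54585212, -0.26497868,  0.00972025]), [np.float64(0.0014534844050201677), np.float64(0.0014534844050200309)])
[0.616  0.0163 0.0271] [0.0007 0.0007]
[0.511  0.0311 0.0253] [0.0008 0.0008]
[ 0.5014 -0.0335  0.0256] [0.0001 0.0001]
[ 0.6068 -0.0484  0.0257] [0.0007 0.0007]
box c [ 0.55880165 -0.00861219  0.02590437]
yaw -8.034008724505664
pin (array([ 0.5634983 , -0.00857233,  0.03926813]), [np.float64(0.0012873963849841207), np.float64(0.0012873963849839665)])
S [0.4815 0.249  0.054 ]
S [0.4793 0.2607 0.054 ]
S [0.5275 0.268  0.054 ]
S [0.5306 0.2568 0.054 ]
D [0.4778 0.2507 0.054 ]
D [0.5264 0.2629 0.054 ]
D [0.5315 0.2499 0.054 ]
D [0.4787 0.2413 0.054 ]
(array([0.50346547, 0.25809671, 0.05033552]), [np.float64(0.0016810867096319997), np.float64(0.0016810867096319372)])
rel to 80mm over btn [-0.5986 -0.6991  0.1088] cover [-0.4039 -0.2158 -0.0919] [[-0.959, 0.283, -0.001, 0.17], [0.283, 0.959, -0.001, 0.575], [0.0, -0.001, -1.0, 0.208], [0.0, 0.0, 0.0, 1.0]]
```

Emit:
{"api": "servo_tool", "payload": {"plan": "-0.41 -0.21 0.0 -25;-0.41 -0.21 0.0 -25;-0.41 -0.21 0.0 -25;-0.41 -0.21 0.0 -25;-0.41 -0.21 0.0 -25;-0.41 -0.21 0.0 -25;-0.41 -0.21 0.0 -25;-0.41 -0.21 0.0 -25;-0.41 -0.21 0.0 -25;-0.41 -0.21 0.0 -25;-0.41 -0.21 0.0 -25;-0.41 -0.21 0.0 -25", "grip": 1}}

```text
t: 1.15
tool_pos: [0.507, 0.2534, 0.2082]
orientation: [-0.228, 3.132, -0.003]
force: [-0.0, 0.3, -0.2]
opening: 0.0176
gripper_force: 0.0
```

```bash
python3 - <<'E'
from h import *
c=grab('wrist');pickle.dump(c,open('pics/w1.pkl','wb'));cv2.imwrite('pics/w1.png',c['image'])
E
```

```text
(no output)
```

View pics/w1.png

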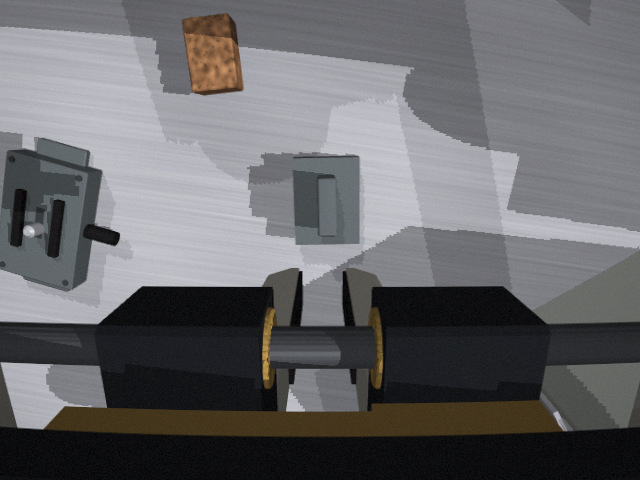

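The wrist view shows the rib top at about (320–336, 178–236), almost aligned with the jaws. The box screws are at (13,158), (80,179) and (68,283), with the pin top near (30,231).

```bash
python3 - <<'E'
from h import *
S=pickle.load(open('pics/scene0.pkl','rb'));D=pickle.load(open('pics/side0.pkl','rb'));W=pickle.load(open('pics/w1.pkl','rb'))
C=[(319.5,177),(335,177),(336,236),(319,236)]
P=np.array([plane(W,*p,.054) for p in C]);print(P.round(4),P.mean(0))
a=P[2]+P[3]-P[0]-P[1];print('yaw',np.degrees(np.arctan2(a[1],a[0])))
print('rib tri',tri([(S,486.4,241.6),(D,251.6,142.8),(W,327.4,206.5)]))
# cover outline, body top z=.024 far edge corners
for p in [(294,156.5),(358.5,156)]: print('cov',plane(W,*p,.024))
for p in [(13,158),(80,179),(68,283)]: print('screw',plane(W,*p,.028))
print('pin',tri([(S,344.6,240),(D,300,218.6),(W,30,231)]),plane(W,30,231,.044),plane(S,344.6,240,.044),plane(D,300,218.6,.044))
for c in (W,S,D):
  pass
print('btn S',[plane(S,230,219,z) for z in (.015,.02)],[plane(D,320,321,z) for z in (.015,.02)])
E
```

```text
[[0.4768 0.2472 0.054 ]
 [0.4749 0.2598 0.054 ]
 [0.5244 0.2683 0.054 ]
 [0.5266 0.254  0.054 ]] [0.50068551 0.257323   0.054     ]
yaw 8.80224546358302
rib tri (array([0.50240124, 0.25799185, 0.04974387]), [np.float64(0.001633413737559501), np.float64(0.002150043209341456), np.float64(0.0014719782517140898)])
cov [0.4652641  0.22227864 0.024     ]
cov [0.45643894 0.27897463 0.024     ]
screw [ 0.50133154 -0.03450675  0.028     ]
screw [0.51210769 0.03074867 0.028     ]
screw [0.61649348 0.01814147 0.028     ]
pin (array([ 0.56396047, -0.00918759,  0.04034982]), [np.float64(0.0016877016865964355), np.float64(0.0012898599411120138), np.float64(0.0009360859679957258)]) [ 0.56326987 -0.00752202  0.044     ] [ 0.56641252 -0.00699505  0.044     ] [ 0.56332724 -0.01433232  0.044     ]
btn S [array([ 0.5475927 , -0.26095883,  0.015     ]), array([ 0.55204811, -0.25819381,  0.02      ])] [array([ 0.54606967, -0.26125641,  0.015     ]), array([ 0.54525725, -0.26447405,  0.02      ])]
```

Emit:
{"api": "servo_tool", "payload": {"plan": "0.036 -0.515 0.0 0;0.036 -0.515 0.0 0;0.036 -0.515 0.0 0;0.036 -0.515 0.0 0;0.036 -0.515 0.0 0;0.036 -0.515 0.0 0;0.036 -0.515 0.0 0;0.036 -0.515 0.0 0;0.036 -0.515 0.06 0;0.036 -0.515 0.1 0;0.036 -0.515 0.14 0;0.036 -0.515 0.14 0"}}

```text
t: 2.2
tool_pos: [0.5415, -0.2093, 0.1155]
orientation: [-0.235, 3.131, -0.001]
force: [0.3, -0.0, -0.2]
opening: 0.0007
gripper_force: 0.0
```

Emit:
{"api": "servo_tool", "payload": {"plan": "0.003 -0.050 0 0;0.003 -0.050 0 0;0.003 -0.050 0 0;0.003 -0.050 0 0;0.003 -0.050 0 0"}}

```text
t: 2.62
tool_pos: [0.5459, -0.2567, 0.1163]
orientation: [-0.236, 3.132, 0.0]
force: [0.5, -0.2, -0.1]
opening: 0.0003
gripper_force: 0.0
```

```bash
python3 - <<'E'
from h import *
from plant import status
s=status.read_state();print(s['tool_pos'])
c=grab('wrist');pickle.dump(c,open('pics/w2.pkl','wb'));cv2.imwrite('pics/w2.png',c['image'])
E
```

```text
[ 0.54590809 -0.25668715  0.11634814]
```

View pics/w2.png

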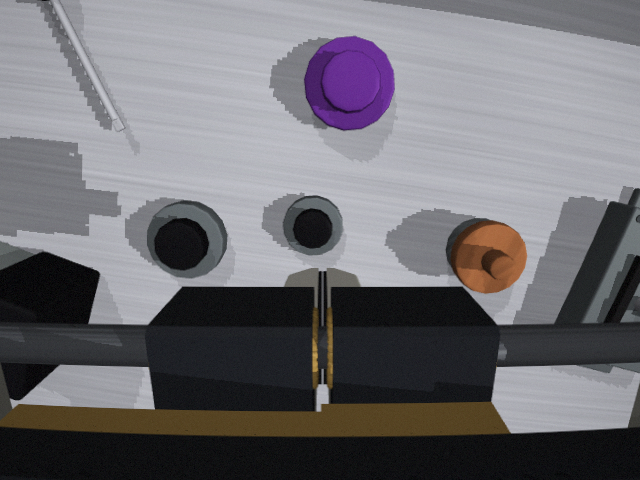

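The small grey button's black cap is at (313,229), with the purple one at (350,80) and the larger grey one at (183,243).

```bash
python3 - <<'E'
from h import *
S=pickle.load(open('pics/scene0.pkl','rb'));D=pickle.load(open('pics/side0.pkl','rb'));W=pickle.load(open('pics/w2.pkl','rb'))
print(tri([(S,230.2,218.7),(D,320.2,320.5),(W,313,228.5)]))
print(plane(W,313,228.5,.02),plane(W,313,228.5,.015))
print([round(float(np.linalg.norm(plane(W,294,228,z)-plane(W,333,228,z))),4) for z in (.015,.02,.025)])
E
```

```text
(array([ 0.54678182, -0.26133079,  0.01554502]), [np.float64(0.0006323306368561983), np.float64(0.0006517227462331371), np.float64(0.001080769177220922)])
[ 0.54587553 -0.26245691  0.02      ] [ 0.54707394 -0.26239271  0.015     ]
[0.0278, 0.0273, 0.0268]
```

Emit:
{"api": "servo_tool", "payload": {"plan": "0 -0.006 0.04 0;0 -0.006 0.075 0;0 -0.006 0.078 0;0 -0.006 0.081 0;0 -0.006 0.084 0;0 -0.006 0.086 0;0 -0.006 0.086 0"}}

```text
t: 3.25
tool_pos: [0.5476, -0.2647, 0.0318]
orientation: [-0.235, 3.13, -0.003]
force: [0.7, 0.6, 0.1]
opening: 0.0004
gripper_force: 0.0
```

Emit:
{"api": "servo_tool", "payload": {"plan": "0 0.002 0.002 0;0 0.002 0.003 0;0 0.002 0.004 0;0 0.002 0.004 0"}}

```text
t: 3.58
tool_pos: [0.5459, -0.2624, 0.0259]
orientation: [-0.235, 3.133, -0.0]
force: [0.4, -0.2, -0.7]
opening: 0.0006
gripper_force: 0.0
```

Emit:
{"api": "servo_tool", "payload": {"plan": "0 0 0.001 0;0 0 0.002 0;0 0 0.003 0;0 0 0.003 0"}}

```text
t: 3.92
tool_pos: [0.5457, -0.2623, 0.0224]
orientation: [0.235, -3.132, -0.0]
force: [-0.9, -0.1, 0.6]
opening: 0.0006
gripper_force: 0.0
```

```bash
python3 - <<'E'
from h import *
from plant import status
D=grab('side');W=grab('wrist');S=grab('scene')
f=lambda c,u,v,w,h:cv2.resize(c['image'][v:v+h,u:u+w],(400,300),interpolation=cv2.INTER_CUBIC)
cv2.imwrite('pics/p3.png',np.vstack([np.hstack([f(D,270,275,100,75),f(S,180,180,100,75)]),np.hstack([f(W,220,170,200,150),f(D,0,0,640,480)])]))
s=status.read_state();print(s['tool_pos'],s['force'])
E
```

```text
[ 0.54589129 -0.26239826  0.02271278] [0.17117738 0.17364309 0.33714508]
```

View pics/p3.png

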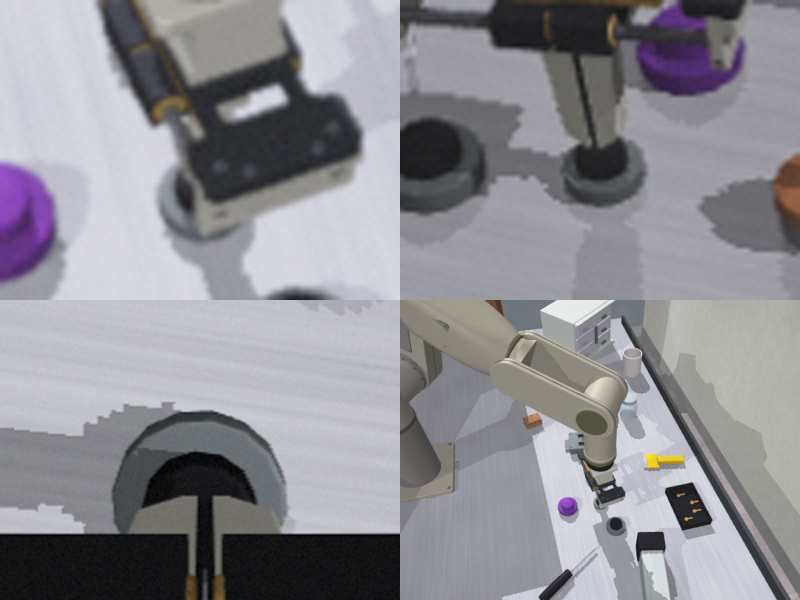

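Emit:
{"api": "servo_tool", "payload": {"plan": "0 0 0.001 0;0 0 0.002 0;0 0 0.002 0"}}

```text
t: 4.32
tool_pos: [0.5458, -0.2623, 0.0205]
orientation: [0.235, -3.133, -0.0]
force: [0.5, -0.0, -0.4]
opening: 0.0003
gripper_force: 0.0
```

Emit:
{"api": "servo_tool", "payload": {"plan": "0 0 0.001 0;0 0 0.002 0;0 0 0.003 0;0 0 0.003 0"}}

```text
t: 4.65
tool_pos: [0.5457, -0.2622, 0.0174]
orientation: [0.235, -3.132, -0.0]
force: [-0.1, 0.0, -0.1]
opening: 0.0006
gripper_force: 0.0
```

Emit:
{"api": "servo_tool", "payload": {"plan": "0 0 0.001 0;0 0 0.002 0;0 0 0.002 0"}}

```text
t: 4.9
tool_pos: [0.5458, -0.2623, 0.0155]
orientation: [0.235, -3.133, -0.0]
force: [0.8, 0.4, -0.2]
opening: 0.0004
gripper_force: 0.0
```

```bash
python3 - <<'E'
from h import *
from plant import status
D=grab('side');W=grab('wrist');S=grab('scene')
f=lambda c,u,v,w,h:cv2.resize(c['image'][v:v+h,u:u+w],(400,300),interpolation=cv2.INTER_CUBIC)
S0=pickle.load(open('pics/scene0.pkl','rb'))
cv2.imwrite('pics/p4.png',cv2.convertScaleAbs(np.vstack([np.hstack([f(D,300,300,48,36),f(S,206,200,48,36)]),np.hstack([f(W,260,200,120,90),f(S0,206,200,48,36)])]),alpha=1.5,beta=20))
s=status.read_state();print(s['tool_pos'],s['force'],s['q'],s['joint_torque'])
E
```

```text
[ 0.54591889 -0.26235012  0.01572776] [-0.01326239  0.76478195  0.54867245] [-5.32607287e-01  3.14820656e-01  1.64291536e+00 -1.00894288e-05
  1.18389113e+00 -2.25297217e+00] [ 5.70891534e-04 -5.97704995e+01 -4.36726213e+01 -5.69261739e-02
  5.39841503e-02  6.74311491e-05]
```

View pics/p4.png

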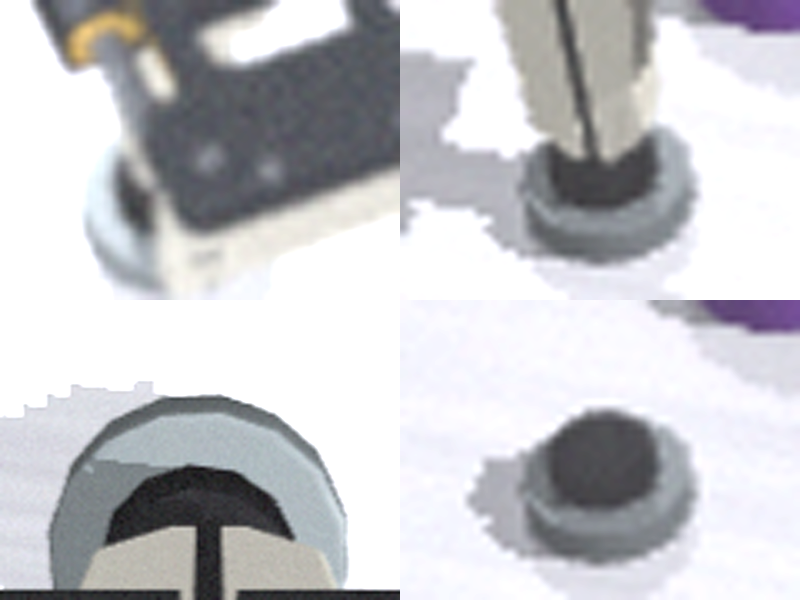

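```bash
python3 - <<'E'
from h import *
S=grab('scene');W=grab('wrist')
for z in (0,.01,.02,.03): print(z,plane(S,229.6,219.2,z).round(4),plane(W,321.5,268,z).round(4))
E
```

```text
0 [ 0.535  -0.2698  0.    ] [ 0.5463 -0.2619  0.    ]
0.01 [ 0.5439 -0.2643  0.01  ] [ 0.5429 -0.2624  0.01  ]
0.02 [ 0.5528 -0.2588  0.02  ] [ 0.5395 -0.2629  0.02  ]
0.03 [ 0.5617 -0.2532  0.03  ] [ 0.5361 -0.2634  0.03  ]
```

Emit:
{"api": "servo_tool", "payload": {"plan": "0 0 0.0015 0;0 0 0.003 0;0 0 0.003 0"}}

```text
t: 5.4
tool_pos: [0.5458, -0.2623, 0.0124]
orientation: [0.235, -3.133, -0.0]
force: [0.2, -0.0, -0.4]
opening: 0.0005
gripper_force: 0.0
```

Emit:
{"api": "servo_tool", "payload": {"plan": "0 0 0.0015 0;0 0 0.003 0;0 0 0.003 0"}}

```text
t: 5.65
tool_pos: [0.546, -0.2624, 0.0097]
orientation: [-0.235, 3.133, -0.0]
force: [-0.2, 0.8, 2.9]
opening: 0.0004
gripper_force: 1.4
```

Emit:
{"api": "servo_tool", "payload": {"plan": "0 0 0.002 0;0 0 0.004 0;0 0 0.006 0;0 0 0.006 0"}}

```text
t: 5.98
tool_pos: [0.5463, -0.2625, 0.006]
orientation: [-0.235, 3.133, -0.0]
force: [-9.2, 5.3, 21.0]
opening: 0.0004
gripper_force: 10.5
```

Emit:
{"api": "servo_tool", "payload": {"plan": "0 0 -0.003 0;0 0 -0.003 0"}}

```text
t: 6.15
tool_pos: [0.5463, -0.2626, 0.0077]
orientation: [-0.235, 3.132, -0.001]
force: [-0.8, 0.6, 3.6]
opening: 0.0003
gripper_force: 2.0
```

Emit:
{"api": "servo_tool", "payload": {"plan": "0 0 -0.001 0;0 0 -0.001 0"}}

```text
t: 6.32
tool_pos: [0.5462, -0.2625, 0.008]
orientation: [-0.235, 3.132, -0.001]
force: [0.5, 0.2, 3.2]
opening: 0.0005
gripper_force: 1.9
```

Emit:
{"api": "servo_tool", "payload": {"plan": "0 0 -0.002 0;0 0 -0.002 0"}}

```text
t: 6.48
tool_pos: [0.5462, -0.2626, 0.0101]
orientation: [-0.235, 3.132, -0.001]
force: [1.2, -0.3, 4.0]
opening: 0.0003
gripper_force: 1.3
```

Emit:
{"api": "servo_tool", "payload": {"plan": "0 0 -0.002 0;0 0 -0.002 0"}}

```text
t: 6.65
tool_pos: [0.546, -0.2624, 0.0119]
orientation: [-0.235, 3.133, -0.0]
force: [1.7, -0.8, 1.2]
opening: 0.0008
gripper_force: 0.8
```

Emit:
{"api": "servo_tool", "payload": {"plan": "0 0 -0.04 0;0 0 -0.08 0;0 0.04 -0.12 0;-0.033 0.521 -0.12 0;-0.033 0.521 -0.12 0;-0.033 0.521 -0.12 0;-0.033 0.521 -0.12 0;-0.033 0.521 -0.12 0;-0.033 0.521 -0.12 0;-0.033 0.521 -0.12 0;-0.033 0.521 -0.12 0;-0.033 0.521 -0.12 0", "grip": 0.35}}

```text
t: 7.65
tool_pos: [0.5095, 0.1423, 0.1288]
orientation: [0.234, -3.132, 0.0]
force: [0.7, 0.4, -0.3]
opening: 0.0303
gripper_force: 0.0
```

```bash
python3 - <<'E'
from h import *
from plant import status
s=status.read_state();T=T_tool(s);print(s['tool_pos'],s['opening'])
print((np.linalg.inv(T)@np.array([.501,.2575,.13,1]))[:3].round(4), np.degrees(np.arctan2(T[1,1],T[0,1])))
E
```

```text
[0.50947953 0.14225068 0.12879257] 0.030286919103909456
[-0.0088  0.1152 -0.0012] 98.56279500182171
```

Emit:
{"api": "servo_tool", "payload": {"plan": "-0.009 0.113 0 0;-0.009 0.113 0 0;-0.009 0.113 0 0;-0.009 0.113 0 0;-0.009 0.113 0 0"}}

```text
t: 8.07
tool_pos: [0.5016, 0.2548, 0.1284]
orientation: [0.24, -3.131, 0.001]
force: [-0.3, -0.8, -0.1]
opening: 0.0302
gripper_force: 0.0
```

```bash
python3 - <<'E'
from h import *
from plant import status
s=status.read_state();T=T_tool(s);print(s['tool_pos'],s['opening'])
print((np.linalg.inv(T)@np.array([.501,.2575,.13,1]))[:3].round(4))
c=grab('wrist');pickle.dump(c,open('pics/w5.pkl','wb'));cv2.imwrite('pics/w5.png',c['image'][140:440,120:520].repeat(2,0).repeat(2,1))
E
```

```text
[0.50159523 0.2548483  0.12836892] 0.030249286482948987
[ 0.0002  0.0027 -0.0016]
```

View pics/w5.png

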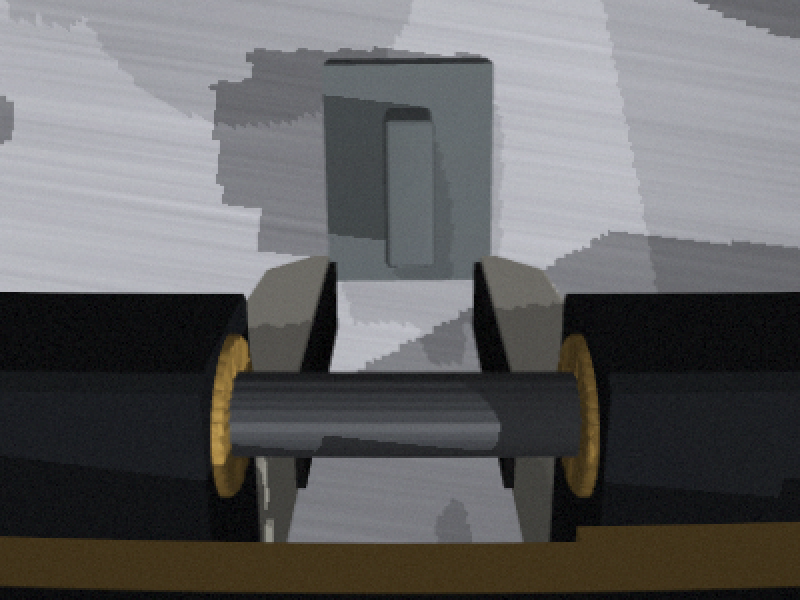

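The rib top in this view is at pixels (313–337, 200–273), and the open fingertips straddle column ~322 at row ~268. I'll triangulate the rib top from the two wrist views.

```bash
python3 - <<'E'
from h import *
from plant import status
A=pickle.load(open('pics/w1.pkl','rb'));B=pickle.load(open('pics/w5.pkl','rb'))
a=[(319.5,177),(335,177),(336,236),(319,236)];b=[(313,200.5),(336.5,200.5),(337,273.5),(313.5,273.5)]
for p,q in zip(a,b): print(*[np.round(t,4) for t in tri([(A,*p),(B,*q)])])
for z in (.04,.047,.054):
  P=np.array([plane(B,*p,z) for p in b]);u=P[2]+P[3]-P[0]-P[1];print(z,P.mean(0).round(4),'len',np.linalg.norm(u)/2,np.degrees(np.arctan2(u[1],u[0])),'wid',np.linalg.norm(P[1]-P[0]))
s=status.read_state();T=T_tool(s)
print('tool y deg',np.degrees(np.arctan2(T[1,1],T[0,1])))
# tips in tool frame as function of depth
TI=np.linalg.inv(T)
for u,v in [(285,269),(360,268)]:
  o,d=ray(B,u,v);o=(TI@np.append(o,1))[:3];d=TI[:3,:3]@d
  for z in (-.01,0,.017): print(z,(o+d*(z-o[2])/d[2]).round(4))
E
```

```text
[0.4742 0.2465 0.0781] [0.0005 0.0005]
[0.4729 0.2592 0.0734] [0.0003 0.0003]
[0.525  0.2689 0.0513] [0.0003 0.0003]
[0.527  0.2538 0.0524] [0.0002 0.0002]
0.04 [0.5047 0.258  0.04  ] len 0.051643023636113575 9.299687434418633 wid 0.015728177383664766
0.047 [0.5029 0.2576 0.047 ] len 0.050277184091581856 9.299687434418589 wid 0.01531220316059476
0.054 [0.5011 0.2573 0.054 ] len 0.04891134454705015 9.299687434418637 wid 0.014896228937524698
tool y deg 98.66894854876769
-0.01 [ 0.0082 -0.0143 -0.01  ]
0 [ 0.0047 -0.0153  0.    ]
0.017 [-0.0012 -0.0169  0.017 ]
-0.01 [ 0.0087  0.0186 -0.01  ]
0 [0.0053 0.0196 0.    ]
0.017 [-0.0006  0.0213  0.017 ]
```

Emit:
{"api": "servo_tool", "payload": {"plan": "0 0.0015 0.03 0;0 0.0015 0.06 0;0 0.0015 0.075 0;0 0.0015 0.083 0;0 0.0015 0.083 0"}}

```text
t: 8.53
tool_pos: [0.501, 0.2529, 0.0438]
orientation: [0.232, -3.129, 0.003]
force: [0.5, 0.3, -0.5]
opening: 0.0303
gripper_force: 0.0
```

Emit:
{"api": "servo_tool", "payload": {"plan": "0 0 0.003 0;0 0 0.006 0;0 0 0.009 0;0 0 0.010 0"}}

```text
t: 8.87
tool_pos: [0.5031, 0.2551, 0.0369]
orientation: [-0.234, 3.132, 0.001]
force: [-0.3, -0.5, 0.7]
opening: 0.0302
gripper_force: 0.0
```

Emit:
{"api": "servo_tool", "payload": {"plan": "0 0.001 0.003 0;0 0.001 0.006 0;0 0.001 0.009 0;0 0.001 0.009 0"}}

```text
t: 9.2
tool_pos: [0.5018, 0.2559, 0.0264]
orientation: [0.235, -3.132, 0.001]
force: [-0.1, -0.0, 1.4]
opening: 0.0301
gripper_force: 0.0
```

Emit:
{"api": "servo_tool", "payload": {"plan": "0 0 0.002 0;0 0 0.004 0;0 0 0.004 0"}}

```text
t: 9.45
tool_pos: [0.5021, 0.2559, 0.0228]
orientation: [0.235, -3.132, 0.0]
force: [-0.1, -0.2, 0.7]
opening: 0.0304
gripper_force: 0.0
```

Emit:
{"api": "servo_tool", "payload": {"plan": "0 0 0 0;0 0 0 0;0 0 0 0;0 0 0 0;0 0 0 0;0 0 0 0", "grip": 1, "grip_force": 35}}

```text
t: 9.95
tool_pos: [0.5024, 0.256, 0.0233]
orientation: [-0.235, 3.133, 0.0]
force: [-0.6, 0.2, -1.0]
opening: 0.0159
gripper_force: 35.0
```

Emit:
{"api": "servo_tool", "payload": {"plan": "0 0 -0.015 0;0 0 -0.04 0;0 0 -0.07 0;-0.022 -0.272 -0.07 16.7;-0.022 -0.272 -0.07 16.7;-0.022 -0.272 -0.07 16.7;-0.022 -0.272 -0.07 16.7;-0.022 -0.272 -0.07 16.7;-0.022 -0.272 -0.07 16.7;-0.022 -0.272 -0.07 16.7;-0.022 -0.272 -0.07 16.7;-0.022 -0.272 -0.07 16.7"}}

```text
t: 10.95
tool_pos: [0.5645, -0.0111, 0.0929]
orientation: [-0.227, -3.133, -0.0]
force: [-0.8, 0.5, -1.7]
opening: 0.016
gripper_force: 35.0
```

```bash
python3 - <<'E'
from h import *
from plant import status
D=grab('side');S=grab('scene');W=grab('wrist')
for n,c in zip('SDW',(S,D,W)): pickle.dump(c,open(f'pics/{n}6.pkl','wb'))
f=lambda c,u,v,w,h:cv2.resize(c['image'][v:v+h,u:u+w],(400,300),interpolation=cv2.INTER_CUBIC)
cv2.imwrite('pics/p6.png',cv2.convertScaleAbs(np.vstack([np.hstack([f(D,248,170,112,84),f(S,290,195,112,84)]),np.hstack([f(W,160,150,320,240),f(D,0,0,640,480)])]),alpha=1.4,beta=10))
s=status.read_state();T=T_tool(s);print(s['t'],s['tool_pos'],s['force'],s['opening'],np.degrees(np.arctan2(T[1,1],T[0,1])),T[:3,2])
E
```

```text
11.1 [ 0.5642055  -0.00865334  0.09296189] [ 0.01123702  0.72064681 -0.82017343] 0.015883956566286134 81.92055365410428 [-6.48136913e-04  4.04052593e-04 -9.99999708e-01]
```

View pics/p6.png

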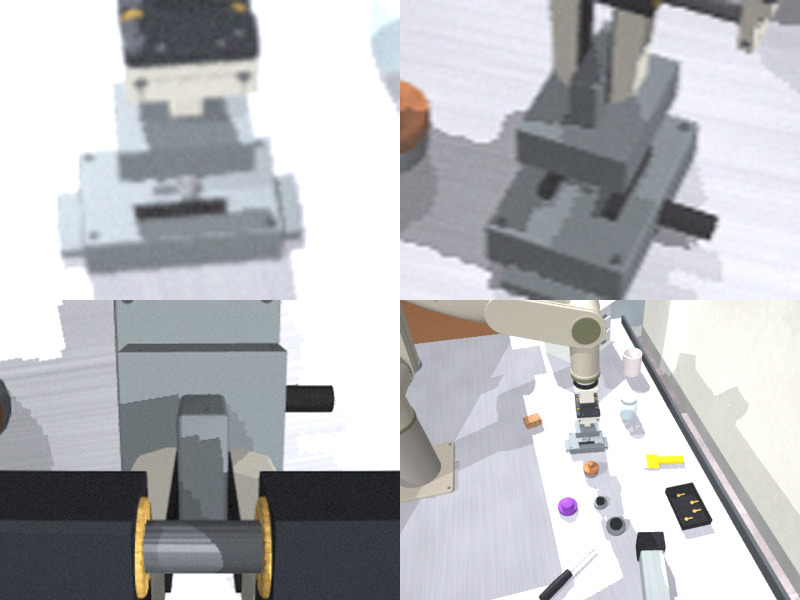

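```bash
python3 - <<'E'
from h import *
W=pickle.load(open('pics/W6.pkl','rb'))
g=W['image'].astype(int).max(2)
col=g[175:215,300:345].mean(1).round(0);print(list(enumerate(col,175))[::1])
for r in (205,215): 
  row=g[r,235:410];print(r,[(i+235,row[i]) for i in range(0,175,1) if abs(int(row[min(i+2,174)])-int(row[max(i-2,0)]))>25])
for z in (.090,.0936):
  a,b=plane(W,256,190,z),plane(W,388.8,191,z);m=(a+b)/2;n=(b-a)/np.linalg.norm(b-a);print(a.round(4),b.round(4),np.linalg.norm(b-a),'centre',m+.04*np.array([n[1],-n[0],0]),'yaw',np.degrees(np.arctan2(n[1],n[0]))-90)
E
```

```text
[(175, np.float64(116.0)), (176, np.float64(116.0)), (177, np.float64(116.0)), (178, np.float64(116.0)), (179, np.float64(116.0)), (180, np.float64(116.0)), (181, np.float64(116.0)), (182, np.float64(116.0)), (183, np.float64(115.0)), (184, np.float64(102.0)), (185, np.float64(60.0)), (186, np.float64(60.0)), (187, np.float64(60.0)), (188, np.float64(60.0)), (189, np.float64(60.0)), (190, np.float64(60.0)), (191, np.float64(87.0)), (192, np.float64(115.0)), (193, np.float64(114.0)), (194, np.float64(114.0)), (195, np.float64(114.0)), (196, np.float64(114.0)), (197, np.float64(114.0)), (198, np.float64(114.0)), (199, np.float64(114.0)), (200, np.float64(114.0)), (201, np.float64(114.0)), (202, np.float64(114.0)), (203, np.float64(114.0)), (204, np.float64(114.0)), (205, np.float64(114.0)), (206, np.float64(114.0)), (207, np.float64(114.0)), (208, np.float64(114.0)), (209, np.float64(114.0)), (210, np.float64(114.0)), (211, np.float64(114.0)), (212, np.float64(114.0)), (213, np.float64(114.0)), (214, np.float64(114.0))]
205 [(251, np.int64(135)), (252, np.int64(127)), (255, np.int64(115)), (256, np.int64(112)), (387, np.int64(115)), (388, np.int64(113)), (389, np.int64(153)), (390, np.int64(174))]
215 [(252, np.int64(137)), (253, np.int64(125)), (256, np.int64(113)), (387, np.int64(112)), (388, np.int64(123)), (389, np.int64(158)), (390, np.int64(178)), (401, np.int64(199))]
[ 0.5192 -0.032   0.09  ] [0.5281 0.0272 0.09  ] 0.059915655885228035 centre [ 0.56321409 -0.00830394  0.09      ] yaw -8.515951856400264
[ 0.5188 -0.0313  0.0936] [0.5275 0.0267 0.0936] 0.05871141392488941 centre [ 0.56271887 -0.00823754  0.0936    ] yaw -8.51595185640035
```

Emit:
{"api": "servo_tool", "payload": {"plan": "0 0 0.015 0;0 0 0.021 0;0 0 0.021 0;0 0 0.021 0"}}

```text
t: 11.43
tool_pos: [0.5638, -0.0087, 0.0716]
orientation: [-0.22, -3.132, -0.0]
force: [-1.1, 0.3, -1.0]
opening: 0.0158
gripper_force: 35.0
```

Emit:
{"api": "servo_tool", "payload": {"plan": "0 0 0.002 0;0 0 0.004 0;0 0 0.006 0;0 0 0.006 0"}}

```text
t: 11.77
tool_pos: [0.5645, -0.0097, 0.066]
orientation: [-0.223, -3.133, 0.0]
force: [-0.9, -0.2, -1.3]
opening: 0.016
gripper_force: 35.0
```

Emit:
{"api": "servo_tool", "payload": {"plan": "0 0 0.0015 0;0 0 0.003 0;0 0 0.003 0"}}

```text
t: 12.02
tool_pos: [0.5649, -0.0101, 0.0632]
orientation: [0.223, 3.133, -0.001]
force: [1.1, -2.1, -0.7]
opening: 0.0153
gripper_force: 35.0
```

Emit:
{"api": "servo_tool", "payload": {"plan": "-0.0005 -0.001 0.001 0;-0.0005 -0.001 0.003 0;-0.0005 -0.001 0.003 0"}}

```text
t: 12.27
tool_pos: [0.5646, -0.0107, 0.0596]
orientation: [-0.223, -3.133, -0.0]
force: [0.3, 0.3, -1.9]
opening: 0.0155
gripper_force: 35.0
```

Emit:
{"api": "servo_tool", "payload": {"plan": "0 0 0.0015 0;0 0 0.003 0;0 0 0.004 0;0 0 0.004 0"}}

```text
t: 12.6
tool_pos: [0.565, -0.0107, 0.0563]
orientation: [0.223, 3.134, 0.0]
force: [-1.9, -1.2, 2.1]
opening: 0.0154
gripper_force: 35.0
```

Emit:
{"api": "servo_tool", "payload": {"plan": "0 0 0.001 0;0 0 0.003 0;0 0 0.003 0"}}

```text
t: 12.85
tool_pos: [0.5651, -0.0107, 0.0532]
orientation: [0.223, 3.133, 0.0]
force: [-2.6, 0.6, 5.3]
opening: 0.0159
gripper_force: 35.0
```

Emit:
{"api": "servo_tool", "payload": {"plan": "0 0 0.001 0;0 0 0.003 0;0 0 0.003 0;0 0 0.003 0"}}

```text
t: 13.18
tool_pos: [0.5652, -0.0107, 0.0513]
orientation: [0.222, 3.133, 0.0]
force: [-6.7, 2.1, 12.6]
opening: 0.0158
gripper_force: 35.0
```

Emit:
{"api": "servo_tool", "payload": {"plan": "0 0 0.001 0;0 0 0.002 0;0 0 0.002 0;0 0 0.002 0"}}

```text
t: 13.52
tool_pos: [0.5652, -0.0107, 0.0512]
orientation: [0.222, 3.133, -0.0]
force: [-15.3, 2.0, 28.8]
opening: 0.016
gripper_force: 35.0
```

Emit:
{"api": "servo_tool", "payload": {"plan": "0 0 -0.001 0;0 0 -0.001 0;0 0 -0.001 0;0 0 -0.001 0"}}

```text
t: 13.85
tool_pos: [0.5651, -0.0107, 0.0512]
orientation: [0.222, 3.133, -0.0]
force: [-11.4, 2.1, 19.2]
opening: 0.0158
gripper_force: 35.0
```

```bash
python3 - <<'E'
from h import *
from plant import status
D=grab('side');S=grab('scene');W=grab('wrist')
f=lambda c,u,v,w,h:cv2.resize(c['image'][v:v+h,u:u+w],(400,300),interpolation=cv2.INTER_CUBIC)
cv2.imwrite('pics/p7.png',cv2.convertScaleAbs(np.vstack([np.hstack([f(D,248,170,112,84),f(S,290,195,112,84)]),np.hstack([f(W,160,150,320,240),f(S,0,0,640,480)])]),alpha=1.4,beta=10))
s=status.read_state();T=T_tool(s);print(s['t'],s['tool_pos'],s['force'],s['opening'],s['gripper_force'],np.degrees(np.arctan2(T[1,1],T[0,1])),T[:3,2])
E
```

```text
14.0 [ 0.56516752 -0.01070648  0.05128424] [-10.99537628   1.21217209  20.14286569] 0.015745241979172164 34.99500632286072 81.88056621940123 [ 3.30201278e-04 -8.00131356e-06 -9.99999945e-01]
```

View pics/p7.png

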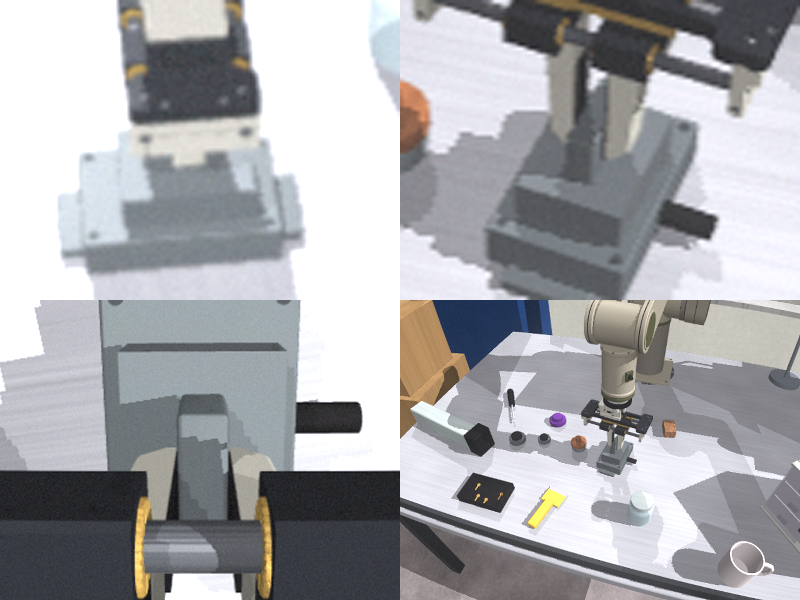

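The cover sits flush, square and level on the box, and it is still gripped and pressed down with about 20 N. I'm handing the job in.

```bash
python3 -c "
from plant import robot
print(robot.close_job())"
```

```text
the job is handed in; nothing more can be done
None
```

I pressed and released the test button, then fitted the cover over the pin and handed the job in with it still gripped and pressed flush on the box with about 20 N; the hand-in returned no verdict.

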